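# Fit the keyed output shaft in the worm gear reducer and hold it home

## Robot

A 6-joint arm with a two-finger parallel gripper is mounted at the origin on the work surface. World frame = base frame: x ahead of the robot, y to its left, z up, the work surface at z = 0. Lengths are in m, angles in rad, forces in N, time in s.
With the tool pointing down it reaches from about 0.35 to 0.975 m from the base axis. Payload 4.9 kg.
Tool frame: the origin (TCP) lies between the finger pads; the fingertips stand 22 mm ahead of it and the grasp point (between the pads) lies 3 mm ahead of it; z points along the fingers, y is the direction in which the jaws open and shut (so a half turn about z gives the same grasp; the last joint's range is limited). The gripper opens to 85 mm and grips with 20 to 120 N. Pads are 22 mm wide; open, the fingers measure 114 mm over their backs; the gripper's body (76 mm by 85 mm) begins 54 mm behind the grasp point. The pads swing forward as they close: fully open they stand 13 mm farther back than shut.
Start: joints at [0.998, 0.053, 1.613, -0, 1.476, -0.119], TCP at [0.274, 0.562, 0.253] pointing down, gripper open.
Joint ranges: [-3.01, 3.01], [-1.01, 2.22], [0.06, 2.58], [-1.02, 4.17], [0.09, 2.62], [-3.14, 3.14]. Speed limits (rad/s): [2.57, 2.57, 3.14, 3.14, 3.14, 3.14].

## Interface

Orientations are given as a rotation vector (axis times angle).
In Python, from plant import * gives the robot as it stands. The module is installed in compiled form; this text tells all that it offers.
- The arm moves only by the tool carry_out, never from a script. Its argument "motion" is a list that holds one entry, the list of rows, each a list of 6 numbers: the shift along the world's x, y, z in mm, then the turn, a rotation vector about the world's x, y, z in degrees. A call has 1 to 20 rows; each row shifts and turns the pose as measured when the row begins; what a row does not reach is not made up. A row lasts 1/12 s, in which the tool goes at most 41.7 mm and 7.16 degrees, less where a joint would pass 70% of its speed; a pose out of reach is approached as far as the arm can. A call is refused whole if a number of a shift passes 41.7 or a number of a turn 7.16, either way. A call with a gripper value outside its range is refused whole. "fingers" is the finger opening in mm, from 0 to 85.4, set as the call begins (left out, the last holds). The fingers move at their own pace and stop on an object; "newtons" is the grip in N (left out, the last holds). Time passes only in rows, so rows that do not move let the fingers close. It gives the time, the measured TCP pose, the force and the opening at its end, in the units of the state.
- get_obs(): the state, without advancing time (a new reading comes with each control period).
- get_image(name): name is "side" or "top" or "wrist"; returns (picture, depth): 384x512x3 uint8, red, green, blue; 384x512 float32, m along the optical axis (not along the pixel's ray), 0 where there is no reading.
- camera_model(name): a dict with "fx", "fy", "cx", "cy" (pixels), "R" (3x3) and "t" (3): a world point X has camera coordinates R X + t; the wrist camera has in their place "tool_from_camera" (4x4, takes a point from camera to tool coordinates, whose origin is the TCP and whose axes are the flange's). Camera axes: x right, y down, z forward; pixel columns grow to the right and rows downward; lengths in m; the calibration is good to about 2 mm. A picture is of the moment at which its call begins: read the wrist's pose just before it. camera_model takes no time and is no camera call.
- hand_in(): hands the job in, once; it reports no verdict.
The state is a dict: "clock": time; "q": joint angles; "qvel": joint speeds; "joint_efforts": joint torques, N m; "ee_pos": TCP position; "orientation": TCP orientation; "force": force on the tool from outside, world axes, zero at the start; "wrist_torque": the same for the moment, N m; "finger_gap": opening from 0.0 (shut) to 1.0 (fully open).
Only numpy, scipy, OpenCV 4.12 (cv2) and the standard library are available. Lean on these libraries where they do the work, as an engineer would, in place of code of your own. Each camera call takes 0.05 s, during which the arm holds its last target. There are 200 camera calls.

## Task

Take the keyed steel shaft out of the divided crate and push its keyed end straight down into the hollow hub of the gear reducer, turning it until the key slips into the hub's keyway, and keep pushing until the shaft's collar sits flush on the hub. Do not hammer it in, and leave the other things on the bench and in the crate as they are. Finish still gripping the shaft and pressing it home with a steady push of about 20 N, so that a workmate can tighten the hub's clamp screw.

Things in the scene. Friction and masses are not known exactly. Their poses are not given: they have to be found in the camera images.
- shaft: Loose steel shaft, 0.36 to 0.54 kg, 140 mm long, standing in a crate cell, keyed end down. Origin: centre of its lower end face; z up along its axis, +x through the key. From below: 4 mm chamfer (19 mm across at the foot), 25 mm plain part with the key, a collar 35 mm across from 70 to 78 mm, a round 25 mm end from 78 to 140 mm.
- shoulder (a point): Point on the shaft's axis at the underside of its collar, 70 mm above its lower end face; this face comes to rest on the hub.
- grip (a point): Point on the shaft's axis at which to grip it (from any side), 113 mm above its lower end face, 27 mm below its top.
- shaft_key (a point): Outer face of the shaft's dark key at mid-length, 16.5 mm from the axis, 40 mm above the lower end face. The key is 8 mm wide, square-ended, and runs from 16 to 62 mm above that face. An empty dark keyseat, flush in the shaft's upper end, lies in line above it and shows the key's direction from above. At the start the key faces within 52 degrees of world -x (towards the robot).
- reducer: Aluminium worm gear reducer, fixed, lying on wooden battens, hollow hub facing straight up. Origin: on the bench under the bore axis, z up. Round case 124 mm across about the bore, 108 mm high; worm tube (66 mm across, top at 100 mm) 62 mm from the bore towards its +x, round 100 mm motor flange towards its -y. Self-locking: the hub does not turn, so turn the shaft to suit.
- bore_mouth (a point): Centre of the hub's flat upper end face (45 mm across), 120 mm above the bench; axes as the reducer's. Through bore 26.6 mm across, with one keyway 10.2 mm wide, open to 17.7 mm from the axis, along its whole length. A dark split clamp collar, 67 mm across, lies 1.5 mm below the face, its slit and screw lug opposite the keyway.
- keyway_side (a point): Point on the rim of the hub's end face, 22 mm from the bore axis along the reducer's -x: the keyway lies anywhere within 40 degrees either side of this direction (not reported). With the key off the keyway the shaft stops with the key on the hub's face, its lower end 16 mm inside the bore; the key drops in within about 4 degrees of it; if it binds, work it to and fro a little.
- crate: Plywood crate, fixed, 130 x 192 x 46 mm outside, with 6 cells (2 along its x, 3 along its y, 62 mm apart), walls and floor 6 mm thick, dividers 40 mm high. Origin: centre of its underside. The shaft stands in the middle of one cell; which one varies.
- grease_tin: Small yellow tin, 42 mm across, 62 mm high, in a crate cell. Origin at its underside. Leave alone.
- screw_jar: Small glass jar with black lid, 40 mm across, 70 mm high, in a crate cell. Origin at its underside. Leave alone.
- sleeve: Brass spacer sleeve, 38 mm across, 26 mm bore, 55 mm high, upright in a crate cell. Origin at its underside. Leave alone.
- wrench: Open-ended wrench, 170 mm, lying on the bench between the reducer and the crate. Leave alone.
- hammer: Hammer, 260 mm, lying on the right of the bench. Leave alone.
- oil_bottle: White plastic oil bottle with red cap, 52 mm across, 150 mm high, standing far ahead, beyond the crate and reducer. Leave alone.
- mug: Blue mug, 80 mm across, 92 mm high, standing beyond the crate on the left. Leave alone.
- screwdriver: Screwdriver, 200 mm, lying near the robot on the left. Leave alone.
Mind the look-alikes: they are no part of the job. Of the things shaped like the shaft, the steel one is meant.

How it is judged:
On the way, in this order (a step that is already met when the one before it is completed fails the run):
1. the shaft is lifted clear of the crate in the gripper (height (world z) of shaft above 0.05 m and contact force between shaft and crate below 0.01 N and contact force between the fingers and shaft above 2 N), for 0.2 s.
2. its lower end has entered the hub's bore, upright (z of shoulder in the frame of bore_mouth below 0.062 m and horizontal distance between shoulder and bore_mouth below 0.006 m and angle between shaft's own z axis and vertical below 0.1 rad), for 0.1 s.
3. the key is in the keyway and the collar sits on the hub (z of shoulder in the frame of bore_mouth between -0.004 and 0.0025 m and horizontal distance between shoulder and bore_mouth below 0.004 m and angle between shaft's own z axis and vertical below 0.06 rad), for 0.2 s.
At the end, for the whole second after the job is handed in: Collar on the hub's end face (2.5 mm in height, 4 mm sideways, 0.06 rad upright), so key in keyway; shaft still gripped by its upper end (grasp point within 35 mm of the grip point), still, and pressed on the hub with 10 to 70 N; tin, jar, sleeve, bottle and mug upright (all of step 3 and contact force between shaft and reducer between 10 and 70 N and contact force between the fingers and shaft above 5 N and distance between the grasp point and grip below 0.035 m and linear speed of shaft below 0.02 m/s and angle between each of grease_tin, screw_jar, sleeve, oil_bottle, mug's own z axis and vertical below 0.35 rad); the arm keeps its last pose, push and grip.
It fails at once if the shaft is hammered or forced on the reducer (more than 250 N) (contact force between shaft and reducer above 250 N).
It fails at once if another thing in the crate or on the bench is pushed away or lifted (more than 40 mm) (distance of any of grease_tin, screw_jar, sleeve, wrench, hammer, oil_bottle, mug, screwdriver from where it was at the start of the episode above 0.04 m).
It also fails if it takes over 67 s, if anything falls off the work surface, if the arm or the gripper's body presses on something with over 40 N, if the wrist force passes 120 N, or if a joint passes its speed limit or range.

## Working session

There is one attempt and no reset: what is moved stays moved. The work goes in short steps, Python scripts to look and compute and a tool call to move; the robot and the scene stay as the last step left them, time stands still between calls to the robot, and variables do not carry over. Pictures are saved under pics/ and viewed, about 8 in all and at most 12, crops included, and the job is handed in when it is done.

Besides the shell and the picture viewer there is one more tool, called as name([rows], argument=value, ...), one row to a line, values as JSON. carry_out: Moves the arm, as the interface text tells. Its arguments: {"type":"object","properties":{"motion":{"type":"array","items":{"type":"array","items":{"type":"array","items":{"type":"number"}}}},"fingers":{"type":"number"},"newtons":{"type":"number"}},"required":["motion"]}

```bash
mkdir -p pics; cat > h.py <<'E'
from plant import *
import numpy as np, cv2
from scipy.spatial.transform import Rotation as Ro
def cam(n,o=None):
    m=camera_model(n); K=np.array([[m['fx'],0,m['cx']],[0,m['fy'],m['cy']],[0,0,1.]])
    if 'R' in m: R=np.array(m['R']);t=np.array(m['t']); return K,R.T,-R.T@t   # cam->world rot, centre
    T=np.array(m['tool_from_camera']); W=Ro.from_rotvec(o['orientation']).as_matrix()
    return K,W@T[:3,:3],W@T[:3,3]+np.array(o['ee_pos'])
def ray(c,u,v):
    K,R,C=c; d=R@np.linalg.solve(K,[u,v,1.]); return C,d
def onz(c,u,v,z):
    C,d=ray(c,u,v); return C+d*(z-C[2])/d[2]
def pts(c,dep):
    K,R,C=c; v,u=np.indices(dep.shape); P=np.stack([(u-K[0,2])/K[0,0]*dep,(v-K[1,2])/K[1,1]*dep,dep],-1)
    return P@R.T+C
def shoot(n,f):
    o=get_obs(); im,d=get_image(n); cv2.imwrite(f'pics/{f}.png',im[:,:,::-1]); np.savez(f'pics/{f}.npz',im=im,d=d,**{k:np.array(o[k]) for k in('ee_pos','orientation')})
    return im,d,cam(n,o)
E
python3 - <<'E'
from h import *
a,d,c=shoot('top','top0'); b,e,c2=shoot('side','side0')
o=get_obs(); print(o)
print(c,c2)
cv2.imwrite('pics/both0.png',cv2.resize(np.hstack([a,b])[:,:,::-1],(800,300),interpolation=cv2.INTER_AREA))
E
```

```text
{'clock': 0.1, 'q': array([ 9.98008930e-01,  5.32869957e-02,  1.61414098e+00,  5.48982051e-06,
        1.47601494e+00, -1.19006675e-01]), 'qvel': array([-1.85613563e-03, -1.44032054e-03, -3.80104246e-03,  1.98461950e-03,
        1.01513143e-03,  7.98081433e-05]), 'joint_efforts': array([ 2.44225760e-05, -3.94902277e+01, -3.71362638e+01, -1.41340347e-04,
        3.88339511e-03,  8.86862296e-06]), 'ee_pos': array([0.27369739, 0.56130632, 0.2521977 ]), 'orientation': array([-7.06555371e-01, -3.06045797e+00,  2.73078952e-03]), 'force': array([ 0.43701127, -0.24881731, -0.85048249]), 'wrist_torque': array([-0.020497  , -0.00217306,  0.04717282]), 'finger_gap': 1.0001105651285416}
(array([[412.8259919 ,   0.        , 255.39364524],
       [  0.        , 412.8259919 , 191.38643854],
       [  0.        ,   0.        ,   1.        ]]), array([[-0.00925324, -0.99790564,  0.06402115],
       [-0.99994102,  0.00887002, -0.00626748],
       [ 0.00568648, -0.06407537, -0.99792886]]), array([ 0.45276928, -0.03546243,  1.32704766])) (array([[405.9845295 ,   0.        , 253.64991622],
       [  0.        , 405.9845295 , 191.25190877],
       [  0.        ,   0.        ,   1.        ]]), array([[-0.95200012, -0.18117942,  0.24671805],
       [-0.305885  ,  0.53305854, -0.78884914],
       [ 0.01140806, -0.82645182, -0.56289186]]), array([0.19511813, 0.97799022, 0.7913563 ]))
```

View pics/top0.png

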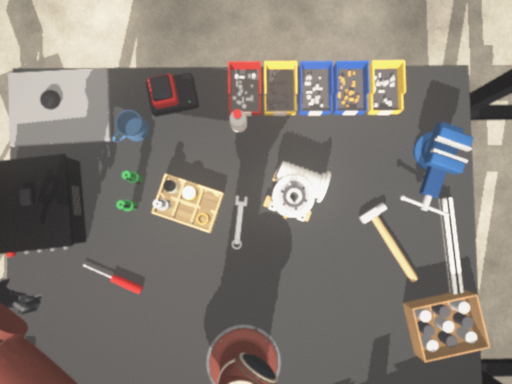

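View pics/side0.png

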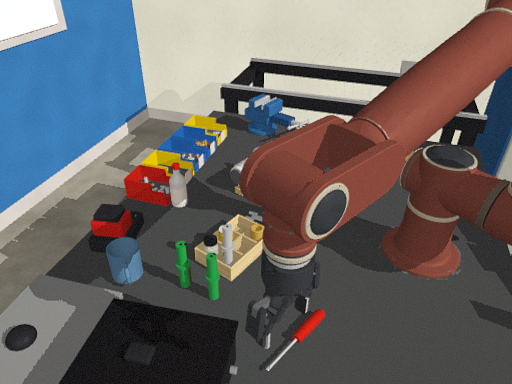

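The top view shows the crate at about (187,203), with the steel shaft in its left cell (≈160,204). The jar is at (170,186), the tin at (189,191) and the sleeve at (203,218). The hub bore is at (293,196). Green pins stand left of the crate at (130,177) and (126,205). The side view shows the shaft top at about (227,228).

```bash
python3 - <<'E'
from h import *
z=np.load('pics/top0.npz'); c=cam('top'); P=pts(c,z['d'])
def st(n,u0,u1,v0,v1,lo,hi):
    Q=P[v0:v1,u0:u1].reshape(-1,3); k=(Q[:,2]>lo)&(Q[:,2]<hi); q=Q[k]
    print(n,k.sum(),np.median(q,0).round(4),((q.max(0)+q.min(0))/2).round(4),q[:,2].max().round(4),np.ptp(q,axis=0).round(3)); return q
st('shaft',145,185,190,215,.125,.18)
st('jar',160,180,175,200,.06,.09)
st('hub',260,330,165,225,.112,.14)
st('case',260,330,165,225,.1,.113)
q=st('crate',145,230,165,240,.03,.055); print(cv2.minAreaRect((q[:,:2]*1000).astype(np.float32)))
# side shaft top
z=np.load('pics/side0.npz'); c=cam('side');P=pts(c,z['d']); st('shaft side',215,240,215,270,.125,.18)
z=np.load('pics/top0.npz')
a=cv2.resize(z['im'][165:245,140:230],None,fx=4.4,fy=4.4,interpolation=3); b=cv2.resize(z['im'][155:235,255:345],None,fx=4.4,fy=4.4,interpolation=3)
cv2.imwrite('pics/crop0.png',np.hstack([a,b])[:,:,::-1])
E
```

```text
shaft 73 [0.4976 0.2358 0.146 ] [0.4978 0.2385 0.1381] 0.151 [0.023 0.025 0.026]
jar 125 [0.5522 0.2192 0.0764] [0.541  0.2223 0.0773] 0.0878 [0.058 0.042 0.021]
hub 424 [ 0.5216 -0.1563  0.1185] [ 0.5235 -0.1851  0.1194] 0.1268 [0.091 0.146 0.015]
case 1060 [ 0.5226 -0.1666  0.1067] [ 0.5259 -0.1792  0.1065] 0.113 [0.138 0.168 0.013]
crate 796 [0.5041 0.169  0.0436] [0.5012 0.1694 0.0425] 0.0549 [0.182 0.222 0.025]
((502.07476806640625, 169.27919006347656), (192.3577423095703, 129.6869354248047), 71.02337646484375)
shaft side 120 [0.4925 0.2484 0.1397] [0.4948 0.291  0.1357] 0.1459 [0.027 0.123 0.021]
```

View pics/crop0.png

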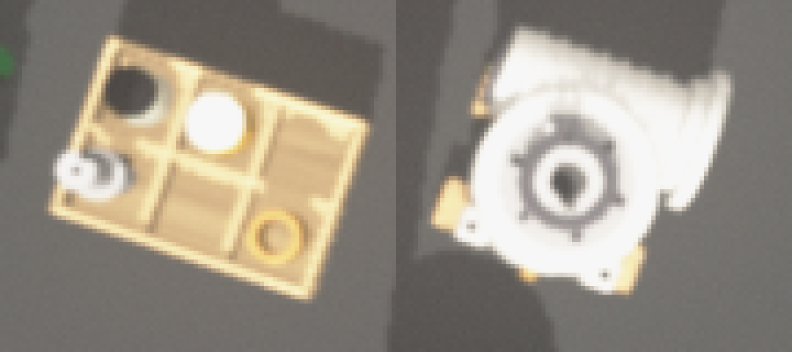

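The crop shows the shaft's round top at about (72,168) in the crop, in the left-middle cell. The dark bore at (571,183) has a bump towards the lower side, which may be the keyway. Next I'll move over the crate for a wrist look.

```bash
python3 - <<'E'
from h import *
m=camera_model('wrist'); print({k:np.round(v,4) for k,v in m.items()})
o=get_obs(); print(Ro.from_rotvec(o['orientation']).as_matrix().round(3)); K,R,C=cam('wrist',o); print('cam',C,R[:,2])
E
```

```text
{'fx': np.float64(326.074), 'fy': np.float64(326.074), 'cx': np.float64(251.2637), 'cy': np.float64(194.0783), 'tool_from_camera': array([[-1.000e-03, -9.604e-01, -2.785e-01,  7.110e-02],
       [ 1.000e+00, -1.000e-03, -3.000e-04,  1.000e-04],
       [-0.000e+00, -2.785e-01,  9.604e-01, -1.213e-01],
       [ 0.000e+00,  0.000e+00,  0.000e+00,  1.000e+00]])}
[[-0.899  0.438 -0.001]
 [ 0.438  0.899 -0.002]
 [ 0.    -0.002 -1.   ]]
cam [0.20999233 0.59272086 0.37355715] [ 0.24922936 -0.12381346 -0.96049724]
```

carry_out([
  [[22,-32,5,0,0,0],[22,-32,5,0,0,0],[22,-32,5,0,0,0],[22,-32,5,0,0,0],[22,-32,5,0,0,0],[22,-32,5,0,0,0],[22,-32,0,0,0,0],[22,-32,0,0,0,0],[0,0,0,0,0,0],[0,0,0,0,0,0]],
])

```text
clock: 0.93
ee_pos: [0.4514, 0.2916, 0.2767]
orientation: [-0.698, -3.057, 0.016]
force: [0.2, 0.9, -0.6]
finger_gap: 1.0
```

```bash
python3 - <<'E'
from h import *
im,d,c=shoot('wrist','w1'); print(c[2]); P=pts(c,d)
k=(P[...,2]>.138)&(P[...,2]<.155)&(np.hypot(P[...,0]-.497,P[...,1]-.237)<.03)
v,u=np.nonzero(k); print(k.sum(),u.min(),u.max(),v.min(),v.max(),P[k].mean(0),((P[k].max(0)+P[k].min(0))/2))
E
```

```text
[0.3883396  0.32356111 0.39829499]
735 206 235 246 277 [0.49469267 0.24037593 0.14612672] [0.49604168 0.23954899 0.14328938]
```

View pics/w1.png

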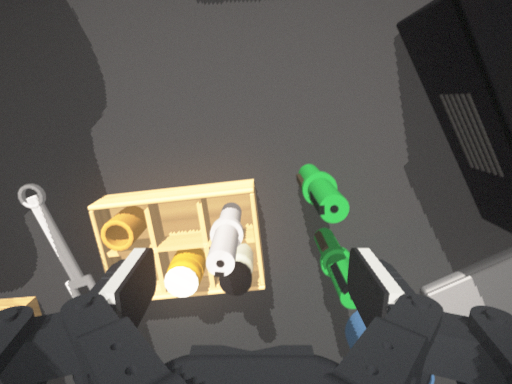

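```bash
python3 - <<'E'
from h import *
z=np.load('pics/w1.npz'); a=cv2.resize(z['im'][195:300,190:270],None,fx=5,fy=5,interpolation=3); 
b=cv2.resize(z['im'][160:225,290:355],(400,525),interpolation=3)
cv2.imwrite('pics/c1.png',np.hstack([a,b])[:,:,::-1])
E
```

```text
(no output)
```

View pics/c1.png

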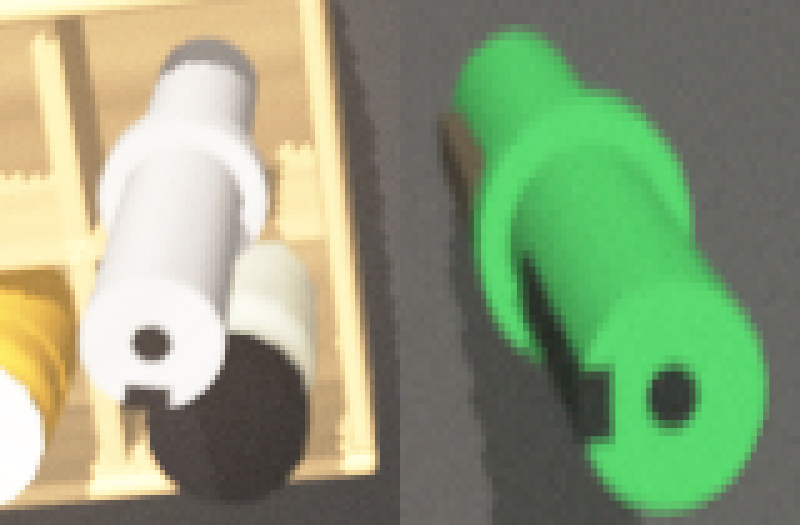

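The shaft's centre hole shows at pixel (220.4,263.6) and the keyseat at (219.6,274). I'll cast rays through both onto the top plane, and check the height against the top view.

```bash
python3 - <<'E'
from h import *
z=np.load('pics/w1.npz'); c=cam('wrist',z)
p=onz(c,220.4-.0,263.6,.146); k=onz(c,219.6,274.,.146); print(p,k,np.degrees(np.arctan2(*(k-p)[1::-1])),np.linalg.norm(k-p))
# two-view height: top view, hole at crop0 (75,168)/4.4
C1,d1=ray(c,220.4,263.6); ct=cam('top'); C2,d2=ray(ct,140+75/4.4-.4,165+168/4.4-.4)
s=np.linalg.lstsq(np.c_[d1,-d2],C2-C1,rcond=None)[0]; print(C1+d1*s[0],C2+d2*s[1])
print(Ro.from_rotvec(z['orientation']).as_matrix().round(3))
E
```

```text
[0.49670667 0.23872676 0.146     ] [0.50529011 0.23352006 0.146     ] -31.240948026686926 0.01003918260225314
[0.49688029 0.23859085 0.14559579] [0.49841836 0.23964712 0.14590126]
[[-0.901  0.434 -0.008]
 [ 0.434  0.901 -0.009]
 [ 0.003 -0.011 -1.   ]]
```

The keyseat's azimuth measures −31°, facing away from the robot. The text says the key is within 52° of −x, so the two disagree. The lower part of the shaft also shows no key on the near side, so I'll go by the picture and check again once the shaft is lifted. Now the grasp.

carry_out([
  [[23,-26,0,0.5,-0.5,0],[23,-26,0,0,0,0],[0,0,-35,0,0,0],[0,0,-35,0,0,0],[0,0,-35,0,0,0],[0,0,-30,0,0,0],[0,0,-10,0,0,0],[0,0,0,0,0,0],[0,0,0,0,0,0]],
], fingers=85)

```text
clock: 1.73
ee_pos: [0.4939, 0.2481, 0.1281]
orientation: [0.672, 3.065, 0.007]
force: [0.2, -0.2, 0.2]
finger_gap: 0.994
```

```bash
python3 - <<'E'
from h import *
o=get_obs(); print(o['ee_pos'],o['force'],np.degrees(o['q']).round(1)); print(Ro.from_rotvec(o['orientation']).as_matrix().round(3))
E
```

```text
[0.4938726  0.24807751 0.1281027 ] [ 0.23131153 -0.20377214  0.21202659] [ 1.890e+01 -6.000e-01  1.086e+02  1.000e-01  7.180e+01 -4.640e+01]
[[-0.908  0.418  0.005]
 [ 0.418  0.908  0.004]
 [-0.003  0.005 -1.   ]]
```

carry_out([
  [[3,-9,-6,0,0,0],[0,0,0,0,0,0],[0,0,0,0,0,0]],
])

```text
clock: 1.98
ee_pos: [0.4992, 0.2406, 0.1265]
orientation: [0.666, 3.06, 0.013]
force: [0.8, -0.6, 0.4]
finger_gap: 0.994
```

carry_out([
  [[0,0,0,0,0,0],[0,0,0,0,0,0],[0,0,0,0,0,0],[0,0,0,0,0,0],[0,0,0,0,0,0],[0,0,0,0,0,0],[0,0,0,0,0,0],[0,0,0,0,0,0],[0,0,0,0,0,0],[0,0,0,0,0,0]],
], fingers=0, newtons=90)

```text
clock: 2.82
ee_pos: [0.5023, 0.2404, 0.1323]
orientation: [0.666, 3.052, 0.017]
force: [-0.3, -0.6, 1.3]
finger_gap: 0.274
```

carry_out([
  [[0,0,15,0,0,0],[0,0,20,0,0,0],[0,0,25,0,0,0],[0,0,30,0,0,0],[0,0,30,0,0,0],[0,0,25,0,0,0],[0,0,15,0,0,0],[0,0,0,0,0,0],[0,0,0,0,0,0]],
])

```text
clock: 3.57
ee_pos: [0.4918, 0.2392, 0.2798]
orientation: [-0.667, -3.06, -0.002]
force: [0.7, -0.5, -5.5]
finger_gap: 0.273
```

```bash
python3 - <<'E'
from h import *
o=get_obs(); print(o['ee_pos'],o['force'],o['qvel'].round(3),np.degrees(o['q']).round(1)); print(Ro.from_rotvec(o['orientation']).as_matrix().round(3))
im,d,c=shoot('wrist','w2'); s,ds,cs=shoot('side','side2')
o=get_obs(); print(o['ee_pos'])
K,R,C=cs; p=R.T@(np.array(o['ee_pos'])-[0,0,.05]-C); u,v=(K@p)[:2]/p[2]; print(u,v); u=int(np.clip(u,60,450));v=int(np.clip(v,60,320))
a=cv2.resize(im[120:330,170:350],(400,466),interpolation=3); b=cv2.resize(s[v-58:v+58,u-50:u+50],(400,466),interpolation=3)
cv2.imwrite('pics/c2.png',np.hstack([a,b])[:,:,::-1])
E
```

```text
[0.49175759 0.23924406 0.27975728] [ 0.65443966 -0.53486766 -5.45682315] [ 0.002 -0.002 -0.001  0.002 -0.005  0.   ] [ 18.   -8.3 100.8   0.3  87.9 -47.4]
[[-0.909  0.416 -0.009]
 [ 0.416  0.909  0.003]
 [ 0.01  -0.001 -1.   ]]
[0.49138835 0.23907551 0.27873703]
227.58628663784296 198.5206445712856
```

View pics/c2.png

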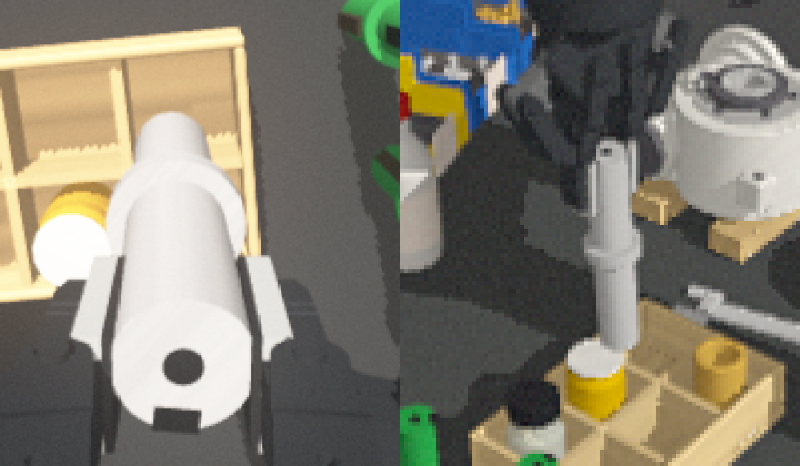

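The shaft is lifted and gripped. The wrist view (left panel) shows the keyseat at about (177,420), on the far side of the hole at (183,366). The side view shows no key on its near side, which fits a key at about −30°. Now I'll carry the shaft to the reducer, turning it on the way so the camera ends up over the bore.

carry_out([
  [[-2,-10,2,0,0,-7],[-2,-21,2,0,0,-7],[-2,-22,2,0,0,-7],[-2,-22,1,0,0,-7],[-2,-22,1,0,0,-7],[-2,-22,1,0,0,-7],[-2,-22,0,0,0,-7],[-2,-22,0,0,0,-7],[-2,-22,0,0,0,-7],[-2,-22,0,0,0,-7],[-2,-22,0,0,0,-7],[-2,-22,0,0,0,-7],[-2,-22,0,0,0,-7],[-2,-22,0,0,0,-7],[-2,-22,0,0,0,-7],[-2,-22,0,0,0,-7],[-2,-22,0,0,0,-7],[-2,-22,0,0,0,-7],[-2,-22,0,0,0,-7],[-2,-10,0,0,0,-7]],
])

```text
clock: 5.33
ee_pos: [0.4281, -0.189, 0.235]
orientation: [-3.057, -0.321, -0.007]
force: [0.3, 0.6, -4.0]
finger_gap: 0.276
```

```bash
python3 - <<'E'
from h import *
z=np.load('pics/w2.npz'); T=np.array(camera_model('wrist')['tool_from_camera']);K=cam('wrist',z)[0]
for u,v in((252.4,284.9),(249.7,309.2)):
    d=T[:3,:3]@np.linalg.solve(K,[u,v,1.]); s=(-.013-T[2,3])/d[2]; print(T[:3,3]+d*s)
im,d,c=shoot('wrist','w3')
o=get_obs(); print(o['ee_pos'],o['force'],np.degrees(o['q']).round(1)); print(Ro.from_rotvec(o['orientation']).as_matrix().round(3), c[2])
E
```

```text
[ 3.52788109e-03  2.96440795e-05 -1.30000000e-02]
[-0.00707437 -0.00101114 -0.013     ]
[ 0.42732924 -0.18969982  0.23433933] [-0.67336139 -2.01837335 -6.44936281] [-34.8 -17.5 113.    3.   86.9  43.3]
[[ 0.979  0.202 -0.004]
 [ 0.202 -0.977  0.067]
 [ 0.01  -0.067 -0.998]] [ 0.49725148 -0.18226379  0.35687141]
```

View pics/w3.png

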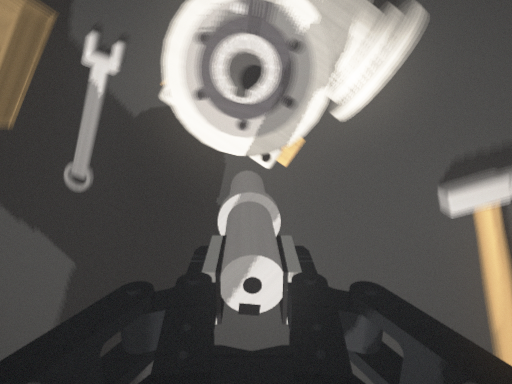

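The transfer drifted down about 55 mm and tilted 0.067 rad, so I'll raise the arm, level it and look again. The picture shows the bore at (247,72), the clamp slit at the top (258,12), and the held shaft below with its keyseat at (249,309).

carry_out([
  [[0,0,20,-1.3,0,0],[0,0,20,-1.3,0,0],[0,0,20,-1.2,0,0],[10,0,8,0,-0.2,0],[10,0,0,0,0,0],[0,0,0,0,0,0],[0,0,0,0,0,0]],
])

```text
clock: 5.97
ee_pos: [0.445, -0.185, 0.301]
orientation: [-3.119, -0.335, 0.019]
force: [0.4, 0.5, -5.9]
finger_gap: 0.264
```

```bash
python3 - <<'E'
from h import *
im,d,c=shoot('wrist','w4')
o=get_obs(); print(o['ee_pos'],o['force'],o['qvel'].round(3)); print(Ro.from_rotvec(o['orientation']).as_matrix().round(3), c[2])
K,R,C=c; p=R.T@(np.array([.522,-.166,.12])-C); u,v=(K@p)[:2]/p[2]; print(u,v); u=int(u);v=int(max(v,45))
print(u-45,v-45)
a=cv2.resize(im[v-45:v+45,u-45:u+45],(560,560),interpolation=3)
a2=cv2.resize(im[150:330,210:295],(240,560),interpolation=3)
cv2.imwrite('pics/c4.png',np.hstack([a,a2])[:,:,::-1])
P=pts(c,d); k=(P[...,2]>.115)&(P[...,2]<.126)&(np.hypot(P[...,0]-.522,P[...,1]+.166)<.05); q=P[k]; print(k.sum(),np.median(q,0),(q.max(0)+q.min(0))/2,np.ptp(q,axis=0))
E
```

```text
[ 0.44487639 -0.1849538   0.30062983] [ 0.48099455  0.33859856 -4.29195874] [-0.013 -0.001  0.016 -0.    -0.001  0.001]
[[ 0.977  0.212 -0.013]
 [ 0.212 -0.977  0.004]
 [-0.011 -0.007 -1.   ]] [ 0.51530309 -0.17014312  0.42149231]
250.41821703703297 86.66963796575202
205 41
4213 [ 0.52034707 -0.15426563  0.11966472] [ 0.52037322 -0.15534151  0.11911836] [0.07733393 0.06675775 0.00808362]
```

View pics/c4.png

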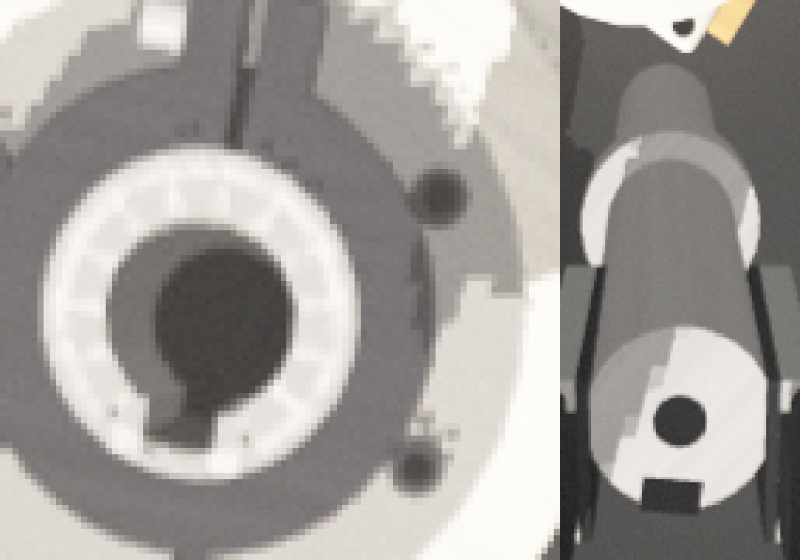

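The crop clearly shows the hub face centred at about (200,312) in the crop, with the keyway at the lower left (mid ≈ (178,444)). The shaft top hole is at (680,420), with the keyseat at (671,496). Now the alignment.

```bash
python3 - <<'E'
from h import *
z=np.load('pics/w4.npz'); c=cam('wrist',z); f=560/90
g=lambda x,y:(205+x/f-.42,41+y/f-.42)
L=[onz(c,*g(*p),.12) for p in((42,312),(358,312),(200,143),(200,482))]
h=np.mean(L,0); print('hub',h,np.linalg.norm(L[0]-L[1]),np.linalg.norm(L[2]-L[3]))
for p in((178,444),(147,440),(211,448),(240,105)): q=onz(c,*g(*p),.12); print(p,np.degrees(np.arctan2(*(q-h)[1::-1]))%360,np.linalg.norm(q-h)*1e3)
W=Ro.from_rotvec(z['orientation']).as_matrix()
kd=W@[-.0106,-.00104,0]; print('key az',np.degrees(np.arctan2(kd[1],kd[0]))%360)
P=(pts(c,z['d'])-z['ee_pos'])@W
for a,b in((-.01,.005),(.005,.03),(.06,.075),(.075,.09),(.09,.115)):
    k=(P[...,2]>a)&(P[...,2]<b)&(abs(P[...,1])<.022)&(abs(P[...,0])<.03); q=P[k]
    if len(q)<20: print(a,len(q));continue
    y=np.percentile(q[:,1],[1,99]); m=q[abs(q[:,1]-y.mean())<.004]; print(a,len(q),'y',y,y.mean(),'x front',np.median(m[:,0]),'zmax',q[:,2].max())
E
```

```text
hub [ 0.51583446 -0.15496717  0.12      ] 0.044791955741956546 0.045831465827150523
(178, 444) 181.43486084472806 18.18241659495563
(147, 440) 167.7710527702116 19.006401885992044
(211, 448) 196.42552420136948 18.47055631911494
(240, 105) 0.15521550400597248 28.11364666787755
key az 186.67451806667734
-0.01 1702 y [-0.02159449  0.02154113] -2.66807525311219e-05 x front 0.01671188279751209 zmax 0.004997072071879343
0.005 1445 y [-0.0213811   0.02133951] -2.0793611243555624e-05 x front 0.01704620882017952 zmax 0.029988303632130123
0.06 19
0.075 181 y [-0.01369214  0.00760212] -0.003045007175116045 x front 0.018019120820328742 zmax 0.08999823757892095
0.09 271 y [-0.01495005  0.00834663] -0.003301706976210487 x front 0.018289992085496958 zmax 0.11495904195127325
```

Keyway azimuth is ≈181.5° (the slit opposite it gives 180°), and the key in hand is at ≈186.7°, so it needs about −5°. The shaft leans about 2.4° towards +y. Next I move over the bore and recheck with the side camera.

carry_out([
  [[10,4,0,-1.2,-0.3,-2.5],[20,8,0,-1.2,-0.2,-2.5],[20,9,0,0,0,0],[12,6,0,0,0,0],[0,0,0,0,0,0],[0,0,0,0,0,0]],
])

```text
clock: 6.52
ee_pos: [0.5054, -0.1551, 0.294]
orientation: [3.102, 0.193, -0.032]
force: [0.1, -0.8, -5.9]
finger_gap: 0.272
```

```bash
cat > st.py <<'E'
from h import *
o=get_obs(); W=Ro.from_rotvec(o['orientation']).as_matrix(); print(o['clock'],o['ee_pos'].round(4),o['force'].round(1),'yawx',np.degrees(np.arctan2(W[1,0],W[0,0])).round(2),'ztool',W[:,2].round(4))
E
python3 - <<'E'
from st import *
ct=cam('top'); print('hub top',onz(ct,255+171/4.4-.4,155+180/4.4-.4,.12))
im,d,c=shoot('side','side5'); P=pts(c,d); e=o['ee_pos']
for a in np.arange(.0,.16,.015):
    k=(P[...,2]>e[2]-a-.015)&(P[...,2]<e[2]-a)&(np.hypot(P[...,0]-e[0],P[...,1]-e[1])<.03); 
    if k.sum()<15: continue
    v,u=np.nonzero(k); q=P[k]; print((e[2]-a).round(3),k.sum(),u.min(),u.max(),np.median(q,0).round(4),q.min(0).round(4)[:2],q.max(0).round(4)[:2])
K,R,C=c; p=R.T@(np.array([.516,-.155,.15])-C); u,v=(K@p)[:2]/p[2]; print(u,v);u=int(u);v=int(v)
cv2.imwrite('pics/c5.png',cv2.resize(im[v-55:v+55,u-55:u+55],(660,600),interpolation=3)[:,:,::-1])
E
```

```text
6.5167 [ 0.5054 -0.1551  0.294 ] [ 0.1 -0.8 -5.9] yawx 7.1 ztool [-0.0183 -0.0345 -0.9992]
hub top [ 0.51711287 -0.15445833  0.12      ]
0.294 40 263 272 [ 0.4995 -0.1351  0.2858] [ 0.493 -0.17 ] [ 0.5195 -0.1263]
0.279 24 263 272 [ 0.5064 -0.1382  0.2726] [ 0.4953 -0.1664] [ 0.5196 -0.1281]
0.264 36 263 270 [ 0.508  -0.1425  0.2574] [ 0.4968 -0.1513] [ 0.519  -0.1361]
0.249 54 261 271 [ 0.506  -0.1414  0.2428] [ 0.4922 -0.1577] [ 0.5268 -0.1316]
0.234 31 263 271 [ 0.5038 -0.1436  0.2255] [ 0.4934 -0.154 ] [ 0.5186 -0.1386]
0.219 38 263 271 [ 0.506  -0.1444  0.2122] [ 0.4934 -0.1554] [ 0.5185 -0.1373]
0.204 43 262 271 [ 0.5041 -0.145   0.1963] [ 0.4929 -0.1593] [ 0.5221 -0.1397]
0.189 33 262 271 [ 0.5057 -0.1443  0.1816] [ 0.4933 -0.1559] [ 0.5216 -0.1362]
0.174 15 262 269 [ 0.5064 -0.1431  0.1718] [ 0.4982 -0.1527] [ 0.5201 -0.139 ]
263.92735818787344 151.06639025079315
```

View pics/c5.png

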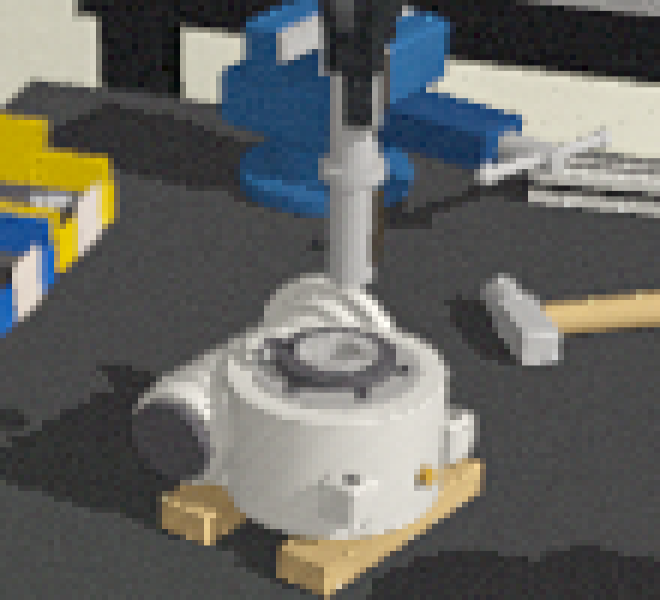

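The side view shows the shaft above the hub with its dark key on the right side (≈(378,225)), which is world −x. That confirms the key is at about 180°. The shaft is roughly upright. I'll shift 7 mm in x and lower it.

carry_out([
  [[4,0,-5,0,0,0],[4,0,-15,0,0,0],[0,0,-15,0,0,0],[0,0,-5,0,0,0],[0,0,0,0,0,0]],
])

```text
clock: 6.98
ee_pos: [0.5116, -0.1572, 0.252]
orientation: [3.102, 0.187, -0.032]
force: [-1.0, -0.2, -4.9]
finger_gap: 0.273
```

```bash
python3 st.py
```

```text
6.9833 [ 0.5116 -0.1572  0.252 ] [-1.  -0.2 -4.9] yawx 6.89 ztool [-0.0186 -0.0354 -0.9992]
```

carry_out([
  [[1.5,2,0,0,0,0],[0,0,-3,0,0,0],[0,0,-4,0,0,0],[0,0,-4,0,0,0],[0,0,-4,0,0,0]],
])

```text
clock: 7.4
ee_pos: [0.5136, -0.156, 0.2406]
orientation: [3.1, 0.185, -0.027]
force: [-3.5, 1.9, -0.8]
finger_gap: 0.271
```

```bash
python3 st.py
```

```text
7.4 [ 0.5136 -0.156   0.2406] [-3.5  1.9 -0.8] yawx 6.81 ztool [-0.0151 -0.0365 -0.9992]
```

carry_out([
  [[-1.5,0.5,-3,0,0,0],[0,0,-4,0,0,0],[0,0,-3,0,0,0]],
])

```text
clock: 7.65
ee_pos: [0.512, -0.1555, 0.2299]
orientation: [3.1, 0.185, -0.025]
force: [-0.7, 0.5, -4.4]
finger_gap: 0.269
```

```bash
python3 st.py
```

```text
7.65 [ 0.512  -0.1555  0.2299] [-0.7  0.5 -4.4] yawx 6.82 ztool [-0.0142 -0.0373 -0.9992]
```

carry_out([
  [[0,0,-3,0,0,0],[0,0,-3,0,0,0],[0,0,-3,0,0,0],[0,0,-3,0,0,0]],
])

```text
clock: 7.98
ee_pos: [0.5119, -0.1556, 0.2151]
orientation: [3.1, 0.185, -0.026]
force: [-0.2, 0.1, -4.8]
finger_gap: 0.273
```

```bash
python3 st.py
```

```text
7.9833 [ 0.5119 -0.1556  0.2151] [-0.2  0.1 -4.8] yawx 6.82 ztool [-0.0145 -0.0373 -0.9992]
```

No contact 30 mm in, so the key has entered the keyway. I'll continue down.

carry_out([
  [[0,0,-4,0,0,0],[0,0,-5,0,0,0],[0,0,-5,0,0,0],[0,0,-5,0,0,0],[0,0,-3,0,0,0]],
])

```text
clock: 8.4
ee_pos: [0.5117, -0.1555, 0.1903]
orientation: [3.1, 0.185, -0.027]
force: [-0.4, -0.1, -4.0]
finger_gap: 0.276
```

```bash
python3 st.py
```

```text
8.4 [ 0.5117 -0.1555  0.1903] [-0.4 -0.1 -4. ] yawx 6.82 ztool [-0.0153 -0.0371 -0.9992]
```

carry_out([
  [[0,0,-3,0,0,0],[0,0,-2,0,0,0],[0,0,-2,0,0,0],[0,0,-1,0,0,0]],
])

```text
clock: 8.73
ee_pos: [0.5115, -0.1555, 0.1804]
orientation: [3.1, 0.185, -0.028]
force: [0.1, 0.1, -4.3]
finger_gap: 0.27
```

```bash
python3 st.py
```

```text
8.7333 [ 0.5115 -0.1555  0.1804] [ 0.1  0.1 -4.3] yawx 6.81 ztool [-0.0158 -0.0369 -0.9992]
```

carry_out([
  [[0,0,-1,0,0,0],[0,0,-1,0,0,0],[0,0,-1,0,0,0]],
])

```text
clock: 8.98
ee_pos: [0.5119, -0.1556, 0.1776]
orientation: [3.1, 0.185, -0.026]
force: [-0.3, 1.3, -4.7]
finger_gap: 0.271
```

```bash
python3 st.py
```

```text
8.9833 [ 0.5119 -0.1556  0.1776] [-0.3  1.3 -4.7] yawx 6.82 ztool [-0.0148 -0.0373 -0.9992]
```

carry_out([
  [[0,0,-1,0,0,0],[0,0,-1,0,0,0]],
])

```text
clock: 9.15
ee_pos: [0.512, -0.1557, 0.1764]
orientation: [3.099, 0.185, -0.026]
force: [-2.4, 1.0, 1.3]
finger_gap: 0.27
```

```bash
python3 st.py
```

```text
9.15 [ 0.512  -0.1557  0.1764] [-2.4  1.   1.3] yawx 6.82 ztool [-0.0147 -0.0374 -0.9992]
```

carry_out([
  [[0,0,-1,0,0,0],[0,0,-1,0,0,0]],
])

```text
clock: 9.32
ee_pos: [0.5121, -0.1557, 0.1764]
orientation: [3.1, 0.185, -0.027]
force: [-4.0, 1.6, 2.6]
finger_gap: 0.272
```

```bash
python3 st.py
```

```text
9.3167 [ 0.5121 -0.1557  0.1764] [-4.   1.6  2.6] yawx 6.83 ztool [-0.015  -0.0374 -0.9992]
```

carry_out([
  [[0,0,-2.5,0,0,0],[0,0,-2.5,0,0,0],[0,0,-2.5,0,0,0]],
])

```text
clock: 9.57
ee_pos: [0.5124, -0.1557, 0.1763]
orientation: [3.099, 0.186, -0.028]
force: [-8.2, 3.4, 9.8]
finger_gap: 0.273
```

```bash
python3 - <<'E'
from st import *
im,d,c=shoot('side','side6'); K,R,C=c; p=R.T@(np.array([.516,-.155,.14])-C); u,v=(K@p)[:2]/p[2];u=int(u);v=int(v)
a=cv2.resize(im[v-40:v+40,u-40:u+40],(500,500),interpolation=3)
im,d,c=shoot('wrist','w6'); b=cv2.resize(im[80:320,190:310],(250,500),interpolation=3)
cv2.imwrite('pics/c6.png',np.hstack([a,b])[:,:,::-1]); o=get_obs(); print(o['ee_pos'],o['force'],o['wrist_torque'])
E
```

```text
9.5667 [ 0.5124 -0.1557  0.1763] [-8.2  3.4  9.8] yawx 6.85 ztool [-0.0161 -0.0374 -0.9992]
[ 0.51242085 -0.15575174  0.17632905] [-7.41060034  3.5082508   9.68817252] [0.68385874 1.49176443 0.04762496]
```

View pics/c6.png

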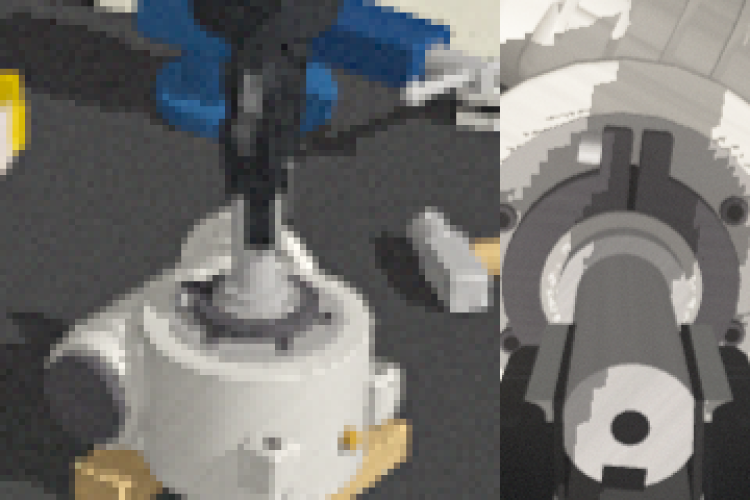

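Both views show the collar down on the hub, inside the clamp ring, with the keyseat towards −x. I'll ease the sideways load, set the push, and check the collar height.

carry_out([
  [[-1,0.3,-3.5,0,0,0],[-0.8,0.3,-3.5,0,0,0],[-0.5,0.2,-3.5,0,0,0],[-0.5,0.2,-3.5,0,0,0]],
])

```text
clock: 10.0
ee_pos: [0.5122, -0.1556, 0.1763]
orientation: [3.097, 0.186, -0.02]
force: [-7.9, 2.7, 12.5]
finger_gap: 0.269
```

```bash
python3 - <<'E'
from st import *
z=np.load('pics/w6.npz'); c=cam('wrist',z); P=pts(c,z['d'])
X=P[...,:2]-[.516,-.155]; r=np.hypot(X[...,0],X[...,1]); dx=X[...,0]
for a,b in((.014,.0165),(.019,.0215),(.025,.031)):
    k=(r>a)&(r<b)&(dx>.003)&(P[...,2]>.1)&(P[...,2]<.14); print(a,k.sum(),np.percentile(P[k][:,2],[25,50,75]).round(4))
E
```

```text
10.0 [ 0.5122 -0.1556  0.1763] [-7.9  2.7 12.5] yawx 6.87 ztool [-0.0107 -0.0401 -0.9991]
0.014 335 [0.1283 0.1288 0.1292]
0.019 455 [0.1204 0.1209 0.1213]
0.025 1489 [0.1189 0.1193 0.1197]
```

carry_out([
  [[-1,0.2,-4,0,0,0],[-1,0.2,-4,0,0,0],[-1,0.2,-4,0,0,0],[-1,0.2,-4,0,0,0]],
])

```text
clock: 10.33
ee_pos: [0.512, -0.1556, 0.1762]
orientation: [3.094, 0.186, -0.007]
force: [-7.3, 2.9, 12.4]
finger_gap: 0.27
```

```bash
python3 - <<'E'
from st import *
for i in range(8):
    get_image('top'); o=get_obs(); print(o['clock'],o['ee_pos'].round(4),o['force'].round(1),o['finger_gap'].round(3))
E
```

```text
10.3333 [ 0.512  -0.1556  0.1762] [-7.3  2.9 12.4] yawx 6.88 ztool [-0.002  -0.0423 -0.9991]Traceback (most recent call last):
  File "<stdin>", line 3, in <module>
AttributeError: 'float' object has no attribute 'round'
```

```bash
python3 - <<'E'
from st import *
for i in range(8):
    get_image('top'); o=get_obs(); print(round(o['clock'],2),o['ee_pos'].round(4),o['force'].round(1),round(o['finger_gap'],3))
E
```

```text
10.3833 [ 0.512  -0.1556  0.1762] [-6.5  3.  11.9] yawx 6.88 ztool [-0.0019 -0.0424 -0.9991]
10.43 [ 0.512  -0.1556  0.1762] [-7.2  3.4 12.9] 0.271
10.48 [ 0.512  -0.1556  0.1762] [-7.2  2.7 13.2] 0.271
10.53 [ 0.512  -0.1556  0.1762] [-7.   3.  12.8] 0.271
10.58 [ 0.512  -0.1556  0.1762] [-6.7  3.4 13.5] 0.268
10.63 [ 0.5119 -0.1555  0.1762] [-7.   3.2 13.1] 0.273
10.68 [ 0.512  -0.1555  0.1762] [-7.1  3.6 13.2] 0.269
10.73 [ 0.512  -0.1555  0.1762] [-7.3  3.  13.7] 0.268
10.78 [ 0.512  -0.1556  0.1762] [-6.7  3.5 13.5] 0.268
```

The push is steady: about 13.3 N read plus about 4.7 N shaft weight gives roughly 18 N down. A last check that the other things are undisturbed, then I hand in.

```bash
python3 - <<'E'
from h import *
z=np.load('pics/top0.npz')['im'].astype(int); im,d,c=shoot('top','top9'); df=np.abs(im.astype(int)-z).max(2)
for n,(u0,u1,v0,v1) in dict(jar=(164,177,180,193),tin=(182,197,184,200),sleeve=(196,211,211,226),bottle=(229,247,108,133),mug=(112,147,108,142),hammer=(359,417,202,280),wrench=(230,248,195,250),driver=(82,143,260,294)).items(): print(n,(df[v0:v1,u0:u1]>60).mean().round(3))
print(hand_in()); print(get_obs()['force'])
E
```

```text
jar 0.0
tin 0.0
sleeve 0.0
bottle 0.064
mug 0.063
hammer 0.0
wrench 0.013
driver 0.0
the job is handed in; nothing more can be done
None
the job is handed in; nothing more can be done
```

The shaft is fully seated in the hub with its key in the keyway, still gripped and pressed down with about 18 N. I handed the job in at about 11 s; `hand_in` gives no verdict.

**What I did:** I lifted the steel shaft from the crate and turned it about 145° while carrying it over. I matched the key to the keyway, which I measured at about 181°. It then went straight down; the key dropped in first time, and I saw no force reading above about 15 N.

**Last checks:**
- **Seating:** the collar's top measured 7.9 mm above the hub face, against a stated collar thickness of 8 mm, so it sits flush.
- **Push:** the force was steady at about 13 N read plus 4.7 N of shaft weight. There was also about 7 N of sideways load that I could not fully relieve.
- **Grip:** the gripper opening held steady, and the grasp point should be about 10 mm above the grip point.
- **Other things:** the before and after top pictures showed no change at the jar, tin, sleeve, hammer or screwdriver. About 6% of pixels changed around the bottle and mug and 1% at the wrench. I never went near them, so I took this as the arm's shadow, but did not check it.

**What disagreed:**
- **Key direction:** the text says the key starts within 52° of −x, but the keyseat measured about −31° azimuth, facing away from the robot. I went by the picture, and the side camera later showed the key where I expected it.
- **Tool lean:** the tool is tilted about 2.4°, set on purpose to offset a measured lean of the shaft in the grip. I did not measure the shaft's tilt once seated; the bore's clearance limits it to about 0.02 rad.
- **Transfer drift:** the carry to the reducer sank about 55 mm, which I corrected before going over the hub.

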